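Load the ribbon spool under the firmest dispenser brake

ROBOT

A 6-joint arm with a two-finger parallel gripper is mounted at the origin on a cart in front of the work surface, level with it; the furniture and walls round the work are solid. World frame = base frame: x ahead of the robot, y to its left, z up, the work surface at z = 0. Lengths are in m, angles in rad, forces in N, time in s.
With the tool pointing down it reaches from about 0.375 to 0.9 m from the base axis. Payload 3.1 kg.
Tool frame: the origin (TCP) lies midway between the tips of the shut fingers; the grasp point (between the pads) lies 19 mm behind it (pinch_z is the distance from the TCP to the grasp point, in m); y points along the fingers, z is the direction in which the jaws open and shut, and the axes are right-handed (so a half turn about y gives the same grasp; the last joint's range is limited). The gripper opens to 87 mm and grips with 3 to 60 N. Pads are 19 mm wide; open, the fingers measure 117 mm over their backs; the gripper's body (75 mm by 190 mm) begins 51 mm behind the grasp point.
Start: joints at [1, 0.527, 1.433, -0, 1.181, -0.178], TCP at [0.239, 0.578, 0.223] pointing down, gripper open.
Joint ranges: [-3.08, 3.08], [-0.75, 2.2], [0.22, 2.44], [-1.43, 4.57], [0, 2.65], [-2.85, 2.85]. Speed limits (rad/s): [2.79, 2.79, 3.14, 3.14, 3.14, 3.14].

INTERFACE

Orientations are given as a unit quaternion [x, y, z, w].
In Python, from rig import * gives the robot as it stands.
- The arm moves only by the tool drive_tool, never from a script. Its argument "plan" is a list of rows, each a list of 7 numbers: the shift along the tool's x, y, z in mm, then the turn, a rotation vector about the tool's x, y, z in degrees, then the finger opening in mm, from 0 to 87. A call has 1 to 10 rows; each row is the pose to reach, as a shift and turn from the pose commanded when the call began, along the tool's axes at that moment; what a row does not reach only later rows make up. A row lasts 1/10 s, in which the tool goes at most 50 mm and 8.59 degrees, less where a joint would pass 70% of its speed; a pose out of reach is approached as far as the arm can. A call with a gripper value outside its range is refused whole. The fingers move at their own pace and stop on an object; "newtons" is the grip in N (left out, the last holds). Time passes only in rows, so rows that repeat a pose let the fingers close. It gives the time, the measured TCP pose, the force and the opening at its end, in the units of the state.
- get_obs(): the state, without advancing time (a new reading comes with each control period).
- camera(name): name is "side" or "top"; returns the picture (384x512x3 uint8, blue, green, red); there is no depth.
- get_calibration(name): a dict with "fx", "fy", "cx", "cy" (pixels), "origin" and "rotation" of the camera in the world. Camera axes: x right, y down, z forward; pixel columns grow to the right and rows downward; lengths in m; the calibration is good to about 2 mm. A picture is of the moment at which its call begins. get_calibration takes no time and is no camera call.
- hand_in(): hands the job in, once; it reports no verdict.
Trained networks look in the newest picture that a camera, given by its name, has taken for a name from the list of things; names that differ only in an ending like _2 or _b are one class to them, and where a whole thing is asked for, a point or a joint stands for the part that bears it (a point fixed in the world has none). Each returns a list of dicts, best first, with "conf" (0 to 1); they miss things now and then, are a little off and sometimes report something else, mostly with a low value. They report only what shows in the picture. A call takes as long as a camera call. They do not tell look-alikes from the thing itself.
- spot_in(camera, target): "location" ([column, row] in pixels, amid what is visible of it).
- mark_of(camera, target): "location" ([column, row] in pixels: a listed point, or the origin of a listed thing).
The state is a dict: "time": time; "q": joint angles; "joint_velocities": joint speeds; "joint_torque": joint torques, N m; "position": TCP position; "tool_rot": TCP orientation; "ft_force": force on the tool from outside, world axes, zero at the start; "moment": the same for the moment, N m; "grip_width": finger opening in m.
Only numpy, scipy, OpenCV 4.12 (cv2) and the standard library are available. Lean on these libraries where they do the work, as an engineer would, in place of code of your own. Each camera call takes 0.05 s, during which the arm holds its last target. There are 200 camera calls.

TASK

Get the wrapping counter ready: the ribbon must run off under the firmest brake. Going from the left dispenser to the right, press the free tip of each brass brake finger gently down until it meets its stop and feel how stiff it is; then lay the ribbon spool on the plate of the dispenser with the stiffest finger and slide it in under the finger, flat, until it rests against both seat pins, and let go. Do not overload a finger (25 N bends it for good), do not tip the spool over, and leave everything else on the counter where it is.

Things in the scene. Friction and masses are not known exactly. Their poses are not given: they have to be found in the camera images.
- dispenser_a: one of 3 like ribbon dispensers fixed on the counter: steel plate, top at z 5 mm, x -86 to 76, y +-46 mm. Origin on the counter under the middle of the seat (thin dark ring); x from the open mouth (robot side) to the back, y left, z up. Two brass seat pins 8 mm thick, up to z 18 mm, at x 26, y +-18.6 mm: a spool touching both has its axis at x = y = 0
- bend_a (a joint): bending of leaf_a at its clamp, rad: 0 free, + as the tip is pressed down, - when lifted. Stop: the felt under the tip meets the plate; felts are worn unequally, so it comes at 0.21 to 0.28 rad (10 to 14 mm at the tip point, less nearer the clamp), not known beforehand. Stiffness differs and does not show: at the tip point the softest takes 1.5 to 2 N to reach the stop, the middle one 3 to 4, the firmest 6 to 8
- tip_a (a point): point to press on leaf_a: middle of its flat top, 50 mm from the bending line, 25 mm above the counter when free (x -5 mm of the dispenser). 10 mm nearer the mouth the leaf bends up like a ski tip to x -40 mm, z 32 mm, so that a spool lying on the plate slides in from the mouth beneath it; the leaf rises 4 to 8 mm and bears on the spool
- leaf_a: brake finger of dispenser_a: brass leaf spring 18 mm wide with felt under its free end, reaching over the seat from the clamp towards the mouth. Origin on its bending line (dispenser x 45, z 29 mm), axes as the dispenser's. The wood and brass clamp behind it fills x 45 to 71, y +-23, up to z 39 mm. Over 25 N bends the leaf for good
- dispenser_b: one of 3 like ribbon dispensers fixed on the counter: steel plate, top at z 5 mm, x -86 to 76, y +-46 mm. Origin on the counter under the middle of the seat (thin dark ring); x from the open mouth (robot side) to the back, y left, z up. Two brass seat pins 8 mm thick, up to z 18 mm, at x 26, y +-18.6 mm: a spool touching both has its axis at x = y = 0
- bend_b (a joint): bending of leaf_b at its clamp, rad: 0 free, + as the tip is pressed down, - when lifted. Stop: the felt under the tip meets the plate; felts are worn unequally, so it comes at 0.21 to 0.28 rad (10 to 14 mm at the tip point, less nearer the clamp), not known beforehand. Stiffness differs and does not show: at the tip point the softest takes 1.5 to 2 N to reach the stop, the middle one 3 to 4, the firmest 6 to 8
- tip_b (a point): point to press on leaf_b: middle of its flat top, 50 mm from the bending line, 25 mm above the counter when free (x -5 mm of the dispenser). 10 mm nearer the mouth the leaf bends up like a ski tip to x -40 mm, z 32 mm, so that a spool lying on the plate slides in from the mouth beneath it; the leaf rises 4 to 8 mm and bears on the spool
- leaf_b: brake finger of dispenser_b: brass leaf spring 18 mm wide with felt under its free end, reaching over the seat from the clamp towards the mouth. Origin on its bending line (dispenser x 45, z 29 mm), axes as the dispenser's. The wood and brass clamp behind it fills x 45 to 71, y +-23, up to z 39 mm. Over 25 N bends the leaf for good
- dispenser_c: one of 3 like ribbon dispensers fixed on the counter: steel plate, top at z 5 mm, x -86 to 76, y +-46 mm. Origin on the counter under the middle of the seat (thin dark ring); x from the open mouth (robot side) to the back, y left, z up. Two brass seat pins 8 mm thick, up to z 18 mm, at x 26, y +-18.6 mm: a spool touching both has its axis at x = y = 0
- bend_c (a joint): bending of leaf_c at its clamp, rad: 0 free, + as the tip is pressed down, - when lifted. Stop: the felt under the tip meets the plate; felts are worn unequally, so it comes at 0.21 to 0.28 rad (10 to 14 mm at the tip point, less nearer the clamp), not known beforehand. Stiffness differs and does not show: at the tip point the softest takes 1.5 to 2 N to reach the stop, the middle one 3 to 4, the firmest 6 to 8
- tip_c (a point): point to press on leaf_c: middle of its flat top, 50 mm from the bending line, 25 mm above the counter when free (x -5 mm of the dispenser). 10 mm nearer the mouth the leaf bends up like a ski tip to x -40 mm, z 32 mm, so that a spool lying on the plate slides in from the mouth beneath it; the leaf rises 4 to 8 mm and bears on the spool
- leaf_c: brake finger of dispenser_c: brass leaf spring 18 mm wide with felt under its free end, reaching over the seat from the clamp towards the mouth. Origin on its bending line (dispenser x 45, z 29 mm), axes as the dispenser's. The wood and brass clamp behind it fills x 45 to 71, y +-23, up to z 39 mm. Over 25 N bends the leaf for good
- spool: ribbon spool, gold ribbon between white flanges, lying flat; 57 mm across (56 mm between the finger pads), 20 mm high, about 35 g; origin at the centre of its underside, z along its axis. To be gripped across its flanges from above
- tin: round sweet tin, 63 mm across, 36 mm high, a bystander; origin at the centre of its underside
- ballotin: white gift box with a red bow, 52 x 65 x 72 mm, a bystander; origin at the centre of its underside
Mind the look-alikes: they are no part of the job. Of the things like the spool, leave any that is red; of the rest the larger one is meant.

How it is judged:
By the outcome, as a careful person would: the job done as asked, in the order asked, and still so for the second after the job is handed in, with the robot touching nothing.
It also fails if it takes over 72 s, if anything falls off the work surface, if the arm or the gripper's body presses on something with over 40 N, if the wrist force passes 120 N, or if a joint passes its speed limit or range.

## Working session

There is one attempt and no reset: what is moved stays moved. The work goes in short steps, Python scripts to look and compute and a tool call to move; the robot and the scene stay as the last step left them, time stands still between calls to the robot, and variables do not carry over. Pictures are saved under pics/ and viewed, about 8 in all and at most 12, crops included, and the job is handed in when it is done.

Besides the shell and the picture viewer there is one more tool, called after ">>>" by a JSON object that holds its "op" and its "data", one argument or row to a line. drive_tool: Moves the arm, as the interface text tells. Its arguments: {"type":"object","properties":{"plan":{"type":"array","items":{"type":"array","items":{"type":"number"}}},"newtons":{"type":"number"}},"required":["plan"]}

```bash
mkdir -p pics
cat > h.py <<'E'
from rig import *
import numpy as np, cv2
from scipy.spatial.transform import Rotation as R
def ray(cam,px):
    c=get_calibration(cam); d=np.array([(px[0]-c["cx"])/c["fx"],(px[1]-c["cy"])/c["fy"],1.])
    return np.array(c["origin"]),np.array(c["rotation"])@d
def at_z(cam,px,z):
    o,d=ray(cam,px); return o+d*(z-o[2])/d[2]
def proj(cam,p):
    c=get_calibration(cam); v=np.array(c["rotation"]).T@(np.array(p)-np.array(c["origin"]))
    return np.array([c["fx"]*v[0]/v[2]+c["cx"],c["fy"]*v[1]/v[2]+c["cy"]])
E
python3 - <<'E'
from h import *
for c in("top","side"):
    cv2.imwrite(f"pics/{c}0.png",camera(c)); k=get_calibration(c); print(c,{a:np.round(np.array(b),3).tolist() for a,b in k.items()})
zs={"dispenser_a":0,"tip_a":.025,"leaf_a":.029,"spool":0,"tin":0,"ballotin":0}
for t,z in zs.items():
  for c in("top","side"):
    for m in mark_of(c,t): print(t,c,round(m["conf"],2),np.round(m["location"],1),np.round(at_z(c,m["location"],z)*1000,1))
o=get_obs(); print(o); print(R.from_quat(o["tool_rot"]).as_matrix().round(3))
E
```

```text
top {'fx': 487.162, 'fy': 487.162, 'cx': 250.161, 'cy': 188.48, 'origin': [0.275, -0.041, 1.266], 'rotation': [0.749, -0.654, 0.068, -0.079]}
side {'fx': 348.985, 'fy': 348.985, 'cx': 254.093, 'cy': 196.796, 'origin': [0.377, -0.78, 0.672], 'rotation': [0.897, -0.083, 0.036, -0.433]}Traceback (most recent call last):
  File "<stdin>", line 7, in <module>
  File "h.py", line 8, in at_z
    o,d=ray(cam,px); return o+d*(z-o[2])/d[2]
        ~~~^^^^^^^^
  File "h.py", line 6, in ray
    return np.array(c["origin"]),np.array(c["rotation"])@d
                                 ~~~~~~~~~~~~~~~~~~~~~~~^~
ValueError: matmul: Input operand 1 has a mismatch in its core dimension 0, with gufunc signature (n?,k),(k,m?)->(n?,m?) (size 3 is different from 4)
```

View pics/top0.png

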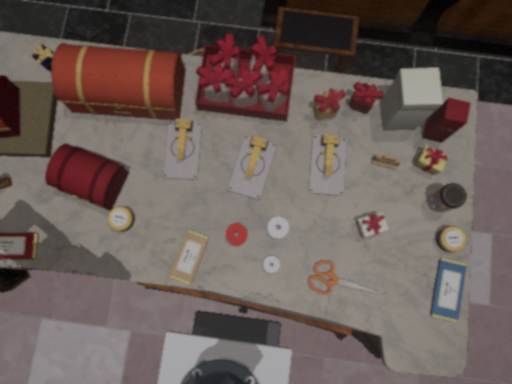

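View pics/side0.png

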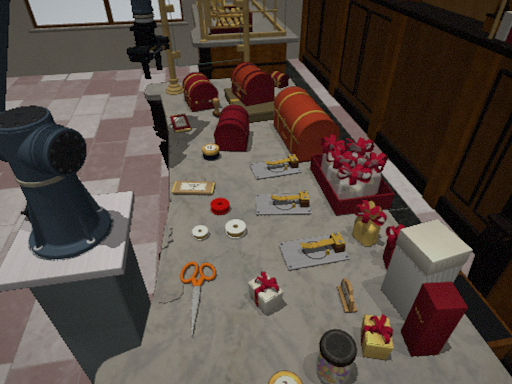

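The top picture shows the three dispensers at about (183,148), (253,163) and (328,163). The large white spool is at (278,228), with a red one at (237,234) and a small white one at (271,265) as look-alikes. The calibration rotation is a quaternion, so I'll fix the helper.

```bash
sed -i 's/np.array(c\["rotation"\])/R.from_quat(c["rotation"]).as_matrix()/' h.py
python3 - <<'E'
from h import *
camera("top");camera("side")
zs={"dispenser_a":0,"tip_a":.025,"leaf_a":.029,"spool":0,"tin":0,"ballotin":0}
for t,z in zs.items():
  for c in("top","side"):
    for m in mark_of(c,t): print(t,c,round(m["conf"],2),np.round(m["location"],1),np.round(at_z(c,m["location"],z)*1000,1))
for c in("top","side"):
  for m in spot_in(c,"spool"): print("spot",c,round(m["conf"],2),np.round(m["location"],1),np.round(at_z(c,m["location"],.015)*1000,1))
o=get_obs(); print({k:np.round(v,3).tolist() for k,v in o.items()}); print(R.from_quat(o["tool_rot"]).as_matrix().round(3))
im=cv2.imread("pics/top0.png")[110:290,140:370]; cv2.imwrite("pics/topz.png",cv2.resize(im,None,fx=3.4,fy=3.3,interpolation=cv2.INTER_CUBIC))
E
```

```text
dispenser_a top 0.86 [327.7 164.9] [ 632.3 -200.7    0. ]
dispenser_a top 0.79 [183.7 146.5] [630.7 190.7   0. ]
dispenser_a top 0.69 [256.4 165.6] [604.5 -11.3   0. ]
dispenser_a side 0.94 [283.  202.2] [606.1   8.2   0. ]
dispenser_a side 0.93 [316.1 252.7] [ 639.8 -206.3    0. ]
dispenser_a side 0.75 [275.8 170.5] [623.4 178.2   0. ]
tip_a top 0.63 [179.7 146.1] [623.3 196.9  25. ]
tip_a top 0.55 [327.9 164.1] [ 627.5 -197.8   25. ]
tip_a top 0.55 [251.7 162.2] [605.4   1.6  25. ]
tip_a side 0.62 [317.2 245.6] [ 640.3 -205.2   25. ]
tip_a side 0.6 [277.1 157.1] [637.4 222.   25. ]
tip_a side 0.45 [282.4 198.8] [599.7  -5.5  25. ]
leaf_a top 0.61 [331.6 147. ] [ 674.1 -202.2   29. ]
leaf_a top 0.54 [182.  127.1] [675.1 198.7  29. ]
leaf_a top 0.48 [252.3 146. ] [648.5   5.8  29. ]
leaf_a top 0.16 [180.5 146.3] [622.  193.9  29. ]
leaf_a side 0.67 [315.  244.8] [ 634.1 -205.1   29. ]
leaf_a side 0.64 [331.  240.3] [ 679.1 -197.6   29. ]
leaf_a side 0.63 [298.7 198.5] [645.6 -17.9  29. ]
spool top 0.95 [280.5 228.6] [444.6 -96.3   0. ]
spool top 0.89 [233.9 234. ] [414.2  22.3   0. ]
[... 616 characters left out ...]
6.5 230.6] [422.1  16.1  15. ]
spot top 0.6 [270.5 261.3] [356.2 -80.7  15. ]
spot top 0.22 [250.2 163.1] [605.1   5.5  15. ]
spot side 0.77 [233.7 224.3] [444.5 -77.   15. ]
spot side 0.74 [199.5 229.8] [350.6 -81.3  15. ]
spot side 0.49 [216.5 202. ] [407.4  28.5  15. ]
{'time': 0.95, 'q': [1.001, 0.527, 1.433, -0.0, 1.181, -0.179], 'joint_velocities': [-0.0, 0.001, -0.002, -0.001, 0.0, 0.0], 'joint_torque': [0.001, -44.0, -17.7, 0.063, 0.05, -0.0], 'position': [0.239, 0.578, 0.223], 'tool_rot': [0.694, -0.138, 0.138, -0.694], 'ft_force': [0.484, -0.368, -0.582], 'moment': [-0.003, -0.006, 0.057], 'grip_width': 0.087}
[[ 0.924  0.     0.382]
 [-0.382 -0.     0.924]
 [ 0.    -1.    -0.   ]]
```

View pics/topz.png

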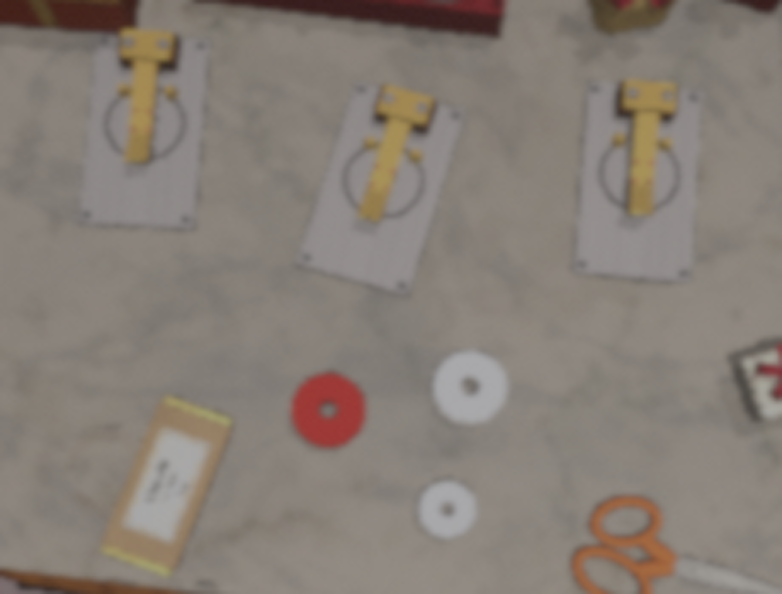

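```bash
cat > pose.py <<'E'
from h import *
from scipy.optimize import least_squares
P={"a":[(97,35),(208,38),(80,228),(197,230),(124,91),(171,91),(145,124)],
"b":[(352,83),(463,110),(296,265),(410,294),(372,143),(415,156),(384,181)],
"c":[(588,80),(700,85),(573,270),(692,283),(619,140),(664,145),(640,174)]}
M=np.array([[76,46,5],[76,-46,5],[-86,46,5],[-86,-46,5],[26,18.6,18],[26,-18.6,18],[0,0,5]])/1000
def world(p,m): return np.c_[m[:,:2]@np.array([[np.cos(p[2]),np.sin(p[2])],[-np.sin(p[2]),np.cos(p[2])]])+p[:2],m[:,2]]
for n,pts in P.items():
    px=np.array(pts)/[3.4,3.3]+[140,110]
    f=lambda p:(np.array([proj("top",q) for q in world(p,M)])-px).ravel()
    r=least_squares(f,[.62,0,0],loss="soft_l1"); p=r.x
    print(n,np.round(p[:2]*1000,1),"yaw",round(np.degrees(p[2]),2),"res",np.round(f(p).reshape(-1,2),1).tolist())
    print("  tip",(world(p,np.array([[-5,0,25.]])/1000)*1000).round(1), "side",proj("side",world(p,np.array([[0,0,5.]])/1000)[0]).round(1))
im=cv2.imread("pics/top0.png")
m=((im.min(2)>150)).astype(np.uint8); 
for c in cv2.findContours(m,0,1)[0]:
    (x,y),rad=cv2.minEnclosingCircle(c); 
    if 5<rad<15: print("white",round(x,1),round(y,1),round(rad,1),(at_z("top",(x,y),.02)*1000).round(1))
E
python3 pose.py
```

```text
a [624.7 190.9] yaw 5.65 res [[-0.5, 0.1], [0.5, 0.4], [0.1, -0.6], [0.2, 0.1], [-0.4, -0.5], [-0.4, 0.0], [0.4, 0.5]]
  tip [[619.8 190.4  25. ]] side [275.4 167.2]
b [603.2  -1.4] yaw -7.88 res [[0.3, -0.6], [0.5, -0.0], [0.1, 0.6], [0.1, 1.0], [-0.8, -0.4], [-0.0, -0.7], [-0.3, 0.3]]
  tip [[598.2  -0.7  25. ]] side [282.9 203. ]
c [ 636.8 -199.6] yaw 2.79 res [[-0.6, 0.1], [0.4, 1.4], [0.1, 0.9], [-0.1, -0.1], [0.0, -0.9], [0.7, -1.3], [-0.5, 0.0]]
  tip [[ 631.8 -199.9   25. ]] side [314.4 249.6]
white 271.3 264.0 8.2 [349.4 -83.5  20. ]
white 453.4 238.4 8.1 [ 477.  -536.7   20. ]
white 367.6 229.9 5.3 [ 468.9 -317.6   20. ]
white 278.0 226.9 10.7 [445.5 -88.5  20. ]
white 118.8 217.6 7.6 [413.7 321.8  20. ]
```

```bash
cat >> h.py <<'E'
def go(x,y,z,yaw):
    "print plan row for TCP target (mm, deg yaw of tool x)"
    o=get_obs(); T=R.from_quat(o["tool_rot"]); M=T.as_matrix()
    c,s=np.cos(np.radians(yaw)),np.sin(np.radians(yaw))
    G=np.array([[c,0,-s],[s,0,c],[0,-1,0]])
    d=M.T@(np.array([x,y,z])-np.array(o["position"])*1000)
    print("t",round(o["time"],2),"pos",(np.array(o["position"])*1000).round(1),"row",d.round(1),np.degrees(R.from_matrix(M.T@G).as_rotvec()).round(1),"dist",np.linalg.norm(d).round(),"F",np.round(o["ft_force"],2))
E
python3 -c "
from h import *
go(619.8,190.4,200,5.65)"
```

```text
t 0.95 pos [238.6 577.6 222.6] row [ 500.2   22.6 -212.3] [  0.  -28.1   0. ] dist 544.0 F [ 0.48 -0.37 -0.58]
```

>>> {"op": "drive_tool", "data": {
  "plan": [
    [500,22,-212,0,-28,0,0],
    [500,22,-212,0,-28,0,0],
    [500,22,-212,0,-28,0,0],
    [500,22,-212,0,-28,0,0],
    [500,22,-212,0,-28,0,0],
    [500,22,-212,0,-28,0,0],
    [500,22,-212,0,-28,0,0],
    [500,22,-212,0,-28,0,0],
    [500,22,-212,0,-28,0,0],
    [500,22,-212,0,-28,0,0]
  ]
}}

```text
time: 1.95
position: [0.5844, 0.2264, 0.2027]
tool_rot: [-0.706, -0.034, 0.034, 0.706]
ft_force: [0.1, 1.4, -1.0]
grip_width: 0.0148
```

```bash
python3 -c "
from h import *
go(619.8,190.4,60,5.65);print(get_obs()['q'])"
```

```text
t 1.95 pos [584.4 226.4 202.7] row [ 31.7 142.7 -39.3] [-0.  -0.1  0. ] dist 151.0 F [ 0.08  1.43 -0.96]
[ 1.91493732e-01  5.51503808e-01  1.44872022e+00  2.02856411e-04
  1.14101338e+00 -1.47604085e+00]
```

>>> {"op": "drive_tool", "data": {
  "plan": [
    [32,0,-39,0,0,0,0],
    [32,60,-39,0,0,0,0],
    [32,110,-39,0,0,0,0],
    [32,140,-39,0,0,0,0],
    [32,140,-39,0,0,0,0],
    [32,140,-39,0,0,0,0],
    [32,140,-39,0,0,0,0]
  ]
}}

```text
time: 2.65
position: [0.6209, 0.1929, 0.0654]
tool_rot: [-0.706, -0.036, 0.033, 0.706]
ft_force: [0.4, 0.6, -0.4]
grip_width: 0.0004
```

```bash
python3 -c "
from h import *
cv2.imwrite('pics/s1.png',cv2.resize(camera('side')[100:270,200:370],None,fx=3.4,fy=3.4,interpolation=cv2.INTER_CUBIC))
go(619.8,190.4,35,5.65)"
```

```text
t 2.7 pos [621.  192.9  65.8] row [-1.7 30.8 -2.4] [-0.  -0.1  0.3] dist 31.0 F [-0.15  0.39 -0.36]
```

View pics/s1.png

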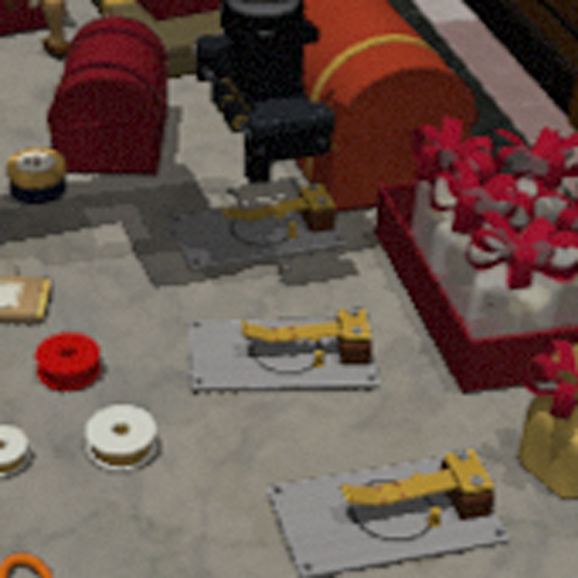

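The picture shows the closed gripper right over the leaf of dispenser A. I'll lower it in steps.

>>> {"op": "drive_tool", "data": {
  "plan": [
    [-2,31,-2,0,0,0,0],
    [-2,31,-2,0,0,0,0],
    [-2,31,-2,0,0,0,0],
    [-2,31,-2,0,0,0,0],
    [-2,31,-2,0,0,0,0]
  ]
}}

```text
time: 3.2
position: [0.6181, 0.1904, 0.0334]
tool_rot: [-0.706, -0.035, 0.033, 0.706]
ft_force: [-0.7, 0.2, 0.4]
grip_width: 0.0007
```

```bash
python3 -c "
from h import *
for i in range(4):
  camera('side'); go(619.8,190.4,35,5.65)"
```

```text
t 3.25 pos [617.8 190.4  33.1] row [ 2.  -1.9 -0.2] [-0.  -0.1  0.1] dist 3.0 F [-0.96 -0.53 -0.77]
t 3.3 pos [617.6 190.3  32.8] row [ 2.2 -2.2 -0.1] [-0.  -0.1  0.1] dist 3.0 F [0.48 0.3  0.43]
t 3.35 pos [617.4 190.3  32.5] row [ 2.4 -2.5 -0.1] [-0.  -0.1  0.1] dist 3.0 F [0.04 0.52 0.12]
t 3.4 pos [617.2 190.3  32.3] row [ 2.6 -2.7 -0.1] [-0.  -0.1  0.1] dist 4.0 F [ 0.07 -0.29  0.17]
```

>>> {"op": "drive_tool", "data": {
  "plan": [
    [2,4,0,0,0,0,0],
    [2,8,0,0,0,0,0],
    [2,8,0,0,0,0,0],
    [2,8,0,0,0,0,0],
    [2,8,0,0,0,0,0]
  ]
}}

```text
time: 3.9
position: [0.6192, 0.1904, 0.0238]
tool_rot: [-0.706, -0.034, 0.034, 0.706]
ft_force: [0.4, 0.1, 1.3]
grip_width: 0.0002
```

>>> {"op": "drive_tool", "data": {
  "plan": [
    [0,3,0,0,0,0,0],
    [0,3,0,0,0,0,0],
    [0,3,0,0,0,0,0]
  ]
}}

```text
time: 4.2
position: [0.6196, 0.1904, 0.021]
tool_rot: [-0.706, -0.035, 0.034, 0.706]
ft_force: [1.6, -0.5, 4.1]
grip_width: 0.0006
```

>>> {"op": "drive_tool", "data": {
  "plan": [
    [0,3,0,0,0,0,0],
    [0,3,0,0,0,0,0],
    [0,3,0,0,0,0,0]
  ]
}}

```text
time: 4.5
position: [0.6199, 0.1904, 0.0182]
tool_rot: [-0.706, -0.035, 0.033, 0.706]
ft_force: [1.7, 0.5, 6.0]
grip_width: 0.0007
```

>>> {"op": "drive_tool", "data": {
  "plan": [
    [0,2,0,0,0,0,0],
    [0,2,0,0,0,0,0],
    [0,2,0,0,0,0,0]
  ]
}}

```text
time: 4.8
position: [0.6203, 0.1905, 0.0166]
tool_rot: [-0.706, -0.035, 0.033, 0.706]
ft_force: [1.9, 0.1, 6.1]
grip_width: 0.0005
```

>>> {"op": "drive_tool", "data": {
  "plan": [
    [0,2,0,0,0,0,0],
    [0,2,0,0,0,0,0],
    [0,2,0,0,0,0,0]
  ]
}}

```text
time: 5.1
position: [0.6208, 0.1905, 0.0149]
tool_rot: [-0.706, -0.036, 0.033, 0.706]
ft_force: [2.2, -0.4, 6.9]
grip_width: 0.0007
```

>>> {"op": "drive_tool", "data": {
  "plan": [
    [0,1,0,0,0,0,0],
    [0,1,0,0,0,0,0],
    [0,1,0,0,0,0,0]
  ]
}}

```text
time: 5.4
position: [0.6209, 0.1905, 0.0145]
tool_rot: [-0.706, -0.036, 0.033, 0.706]
ft_force: [1.1, -0.6, 10.6]
grip_width: 0.0005
```

Finger A meets its stop at z≈14.9 mm with about 7 N, then the force rises steeply to 10.6 N. Next is B.

>>> {"op": "drive_tool", "data": {
  "plan": [
    [0,-10,0,0,0,0,0],
    [0,-50,0,0,0,0,0],
    [0,-80,0,0,0,0,0],
    [0,-80,0,0,0,0,0],
    [0,-80,0,0,0,0,0]
  ]
}}

```text
time: 5.9
position: [0.6177, 0.1903, 0.0924]
tool_rot: [0.706, 0.034, -0.035, -0.706]
ft_force: [-0.1, 0.6, 0.1]
grip_width: 0.0006
```

```bash
python3 -c "
from h import *
go(598.2,-.7,90,-7.9)"
```

```text
t 5.9 pos [617.7 190.3  92.4] row [ -37.9    2.5 -188.2] [ 0.  13.5 -0.1] dist 192.0 F [-0.12  0.59  0.05]
```

>>> {"op": "drive_tool", "data": {
  "plan": [
    [-38,0,-50,0,4,0,0],
    [-38,0,-100,0,8,0,0],
    [-38,0,-150,0,13.5,0,0],
    [-38,0,-188,0,13.5,0,0],
    [-38,0,-188,0,13.5,0,0],
    [-38,35,-188,0,13.5,0,0],
    [-38,55,-188,0,13.5,0,0],
    [-38,55,-188,0,13.5,0,0],
    [-38,55,-188,0,13.5,0,0],
    [-38,55,-188,0,13.5,0,0]
  ]
}}

```text
time: 6.9
position: [0.5995, 0.0, 0.038]
tool_rot: [0.705, -0.049, 0.049, -0.705]
ft_force: [0.1, 0.4, 1.4]
grip_width: 0.0004
```

```bash
python3 -c "
from h import *
for i in range(3):
  camera('side'); go(598.2,-.7,26,-7.9)"
```

```text
t 6.95 pos [ 5.998e+02 -1.000e-01  3.840e+01] row [-1.5 12.4 -0.8] [ 0.  -0.   0.1] dist 13.0 F [0.24 0.9  0.05]
t 7.0 pos [ 6.00e+02 -2.00e-01  3.87e+01] row [-1.7 12.7 -0.7] [ 0.  -0.   0.1] dist 13.0 F [-0.51  0.13  0.53]
t 7.05 pos [ 6.00e+02 -2.00e-01  3.87e+01] row [-1.7 12.7 -0.7] [ 0.  -0.   0.1] dist 13.0 F [ 0.26 -0.   -0.83]
```

>>> {"op": "drive_tool", "data": {
  "plan": [
    [-2,6,0,0,0,0,0],
    [-2,13,0,0,0,0,0],
    [-2,15,0,0,0,0,0],
    [-2,15,0,0,0,0,0],
    [-2,15,0,0,0,0,0]
  ]
}}

```text
time: 7.55
position: [0.597, -0.0001, 0.0225]
tool_rot: [-0.705, 0.049, -0.049, 0.705]
ft_force: [-2.0, -0.2, 0.9]
grip_width: 0.0005
```

>>> {"op": "drive_tool", "data": {
  "plan": [
    [0,3,0,0,0,0,0],
    [0,3,0,0,0,0,0],
    [0,3,0,0,0,0,0]
  ]
}}

```text
time: 7.85
position: [0.5974, -0.0002, 0.0197]
tool_rot: [0.705, -0.049, 0.049, -0.705]
ft_force: [-0.6, 0.1, 1.0]
grip_width: 0.0005
```

>>> {"op": "drive_tool", "data": {
  "plan": [
    [0,3,0,0,0,0,0],
    [0,3,0,0,0,0,0],
    [0,3,0,0,0,0,0]
  ]
}}

```text
time: 8.15
position: [0.5977, -0.0003, 0.0168]
tool_rot: [0.705, -0.049, 0.049, -0.705]
ft_force: [0.2, -0.2, 0.9]
grip_width: 0.0009
```

>>> {"op": "drive_tool", "data": {
  "plan": [
    [0,2,0,0,0,0,0],
    [0,2,0,0,0,0,0],
    [0,2,0,0,0,0,0]
  ]
}}

```text
time: 8.45
position: [0.598, -0.0003, 0.016]
tool_rot: [0.706, -0.048, 0.05, -0.705]
ft_force: [-0.9, 0.3, 8.5]
grip_width: 0.0003
```

>>> {"op": "drive_tool", "data": {
  "plan": [
    [0,1,0,0,0,0,0],
    [0,1,0,0,0,0,0],
    [0,1,0,0,0,0,0]
  ]
}}

```text
time: 8.75
position: [0.598, -0.0003, 0.0157]
tool_rot: [0.706, -0.048, 0.05, -0.705]
ft_force: [-1.2, 0.2, 13.0]
grip_width: 0.0003
```

Finger B is soft, about 1 to 2 N up to its stop at z≈16.5 mm, after which the force climbs to 13 N. Next is C.

>>> {"op": "drive_tool", "data": {
  "plan": [
    [0,-10,0,0,0,0,0],
    [0,-50,0,0,0,0,0],
    [0,-75,0,0,0,0,0],
    [0,-75,0,0,0,0,0],
    [0,-75,0,0,0,0,0]
  ]
}}

```text
time: 9.25
position: [0.597, -0.0001, 0.0889]
tool_rot: [0.705, -0.049, 0.049, -0.705]
ft_force: [-0.0, 0.7, -1.0]
grip_width: 0.0004
```

```bash
python3 -c "
from h import *
go(631.8,-199.9,90,2.8)"
```

```text
t 9.25 pos [ 5.97e+02 -1.00e-01  8.89e+01] row [  62.1   -1.1 -193.1] [  0.  -10.7   0. ] dist 203.0 F [-0.02  0.68 -1.02]
```

>>> {"op": "drive_tool", "data": {
  "plan": [
    [16,0,-48,0,-5,0,0],
    [32,0,-95,0,-10.7,0,0],
    [48,0,-142,0,-10.7,0,0],
    [62,0,-190,0,-10.7,0,0],
    [62,0,-193,0,-10.7,0,0],
    [62,35,-193,0,-10.7,0,0],
    [62,55,-193,0,-10.7,0,0],
    [62,55,-193,0,-10.7,0,0],
    [62,55,-193,0,-10.7,0,0],
    [62,55,-193,0,-10.7,0,0]
  ]
}}

```text
time: 10.25
position: [0.6326, -0.1997, 0.0343]
tool_rot: [0.707, 0.018, -0.017, -0.707]
ft_force: [-0.1, -0.7, -0.5]
grip_width: 0.0003
```

```bash
python3 -c "
from h import *
for i in range(3):
  camera('side'); go(631.8,-199.9,24,2.8)"
```

```text
t 10.3 pos [ 632.8 -199.8   34.7] row [-1.  10.7  0. ] [ 0.1 -0.   0.1] dist 11.0 F [ 0.44  0.31 -0.11]
t 10.35 pos [ 632.9 -199.9   34.9] row [-1.1 10.9  0.1] [ 0.1 -0.   0.1] dist 11.0 F [0.25 0.98 0.52]
t 10.4 pos [ 632.9 -200.    35. ] row [-1.1 11.   0.1] [ 0.1 -0.   0.1] dist 11.0 F [-0.21 -0.27 -0.48]
```

>>> {"op": "drive_tool", "data": {
  "plan": [
    [-1,6,0,0,0,0,0],
    [-1,10,0,0,0,0,0],
    [-1,11,0,0,0,0,0],
    [-1,11,0,0,0,0,0],
    [-1,11,0,0,0,0,0]
  ]
}}

```text
time: 10.9
position: [0.631, -0.1999, 0.0228]
tool_rot: [-0.707, -0.017, 0.017, 0.707]
ft_force: [0.6, -0.6, 1.2]
grip_width: 0.0009
```

>>> {"op": "drive_tool", "data": {
  "plan": [
    [0,3,0,0,0,0,0],
    [0,3,0,0,0,0,0],
    [0,3,0,0,0,0,0]
  ]
}}

```text
time: 11.2
position: [0.6314, -0.2, 0.0199]
tool_rot: [0.707, 0.017, -0.017, -0.707]
ft_force: [1.0, 0.8, 2.2]
grip_width: 0.0002
```

>>> {"op": "drive_tool", "data": {
  "plan": [
    [0,3,0,0,0,0,0],
    [0,3,0,0,0,0,0],
    [0,3,0,0,0,0,0]
  ]
}}

```text
time: 11.5
position: [0.6314, -0.2001, 0.0169]
tool_rot: [0.707, 0.017, -0.017, -0.707]
ft_force: [1.1, 0.4, 3.8]
grip_width: 0.0003
```

>>> {"op": "drive_tool", "data": {
  "plan": [
    [0,2,0,0,0,0,0],
    [0,2,0,0,0,0,0],
    [0,2,0,0,0,0,0]
  ]
}}

```text
time: 11.8
position: [0.6313, -0.2002, 0.0149]
tool_rot: [0.707, 0.017, -0.017, -0.707]
ft_force: [1.8, 0.6, 3.7]
grip_width: 0.0001
```

>>> {"op": "drive_tool", "data": {
  "plan": [
    [0,1,0,0,0,0,0],
    [0,1,0,0,0,0,0],
    [0,1,0,0,0,0,0]
  ]
}}

```text
time: 12.1
position: [0.6314, -0.2002, 0.014]
tool_rot: [0.707, 0.017, -0.017, -0.707]
ft_force: [1.3, 0.1, 6.1]
grip_width: 0.0
```

>>> {"op": "drive_tool", "data": {
  "plan": [
    [0,1,0,0,0,0,0],
    [0,1,0,0,0,0,0],
    [0,1,0,0,0,0,0]
  ]
}}

```text
time: 12.4
position: [0.6315, -0.2002, 0.0137]
tool_rot: [0.707, 0.017, -0.017, -0.707]
ft_force: [-0.3, 0.6, 9.1]
grip_width: 0.0003
```

>>> {"op": "drive_tool", "data": {
  "plan": [
    [0,-10,0,0,0,0,87],
    [0,-50,0,0,0,0,87],
    [0,-90,0,0,0,0,87],
    [0,-90,0,0,0,0,87],
    [0,-90,0,0,0,0,87]
  ]
}}

```text
time: 12.9
position: [0.6304, -0.1997, 0.1032]
tool_rot: [-0.707, -0.017, 0.017, 0.707]
ft_force: [0.3, 0.0, -0.4]
grip_width: 0.0326
```

Run:
```python
from h import *
go(445.5,-88.5,110,0)
print(get_obs()['q'])
```

```text
t 12.9 pos [ 630.4 -199.7  103.2] row [-179.4   -6.7  120. ] [-0.   2.8 -0. ] dist 216.0 F [ 0.28  0.05 -0.36]
[-4.75359764e-01  7.15966278e-01  1.43144698e+00 -3.16671606e-04
  9.94691585e-01 -2.09411394e+00]
```

The forces at the stops were roughly A 7 N, B 1 N and C 4 N, so A is the stiffest. Now I'll fetch the spool.

>>> {"op": "drive_tool", "data": {
  "plan": [
    [-40,0,27,0,2.8,0,87],
    [-80,0,54,0,2.8,0,87],
    [-120,0,81,0,2.8,0,87],
    [-160,0,108,0,2.8,0,87],
    [-179,0,120,0,2.8,0,87],
    [-179,0,120,0,2.8,0,87],
    [-179,25,120,0,2.8,0,87],
    [-179,60,120,0,2.8,0,87],
    [-179,60,120,0,2.8,0,87],
    [-179,60,120,0,2.8,0,87]
  ]
}}

```text
time: 13.9
position: [0.4464, -0.0888, 0.0417]
tool_rot: [-0.707, 0.001, 0.0, 0.708]
ft_force: [0.2, -0.1, -0.4]
grip_width: 0.0869
```

Run:
```python
from h import *
cv2.imwrite('pics/s2.png',cv2.resize(camera('side')[140:300,160:330],None,fx=3.4,fy=3.4,interpolation=cv2.INTER_CUBIC))
camera('side')
go(445.5,-88.5,4,0)
```

```text
t 14.0 pos [447.4 -89.2  43.3] row [-1.9 39.3  0.7] [ 0.  -0.1  0.1] dist 39.0 F [-0.4  -0.54 -0.55]
```

View pics/s2.png

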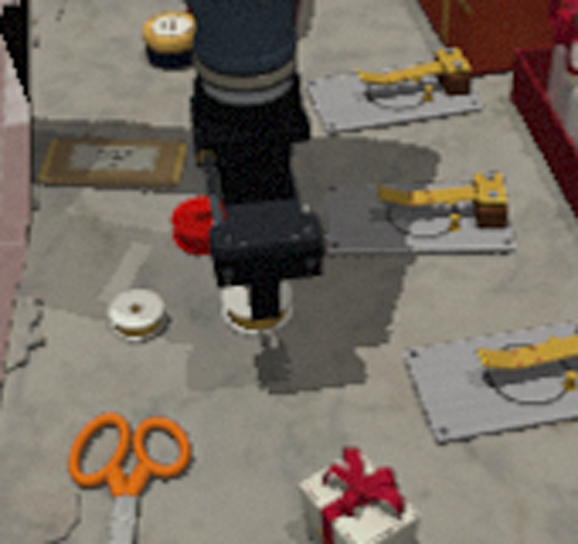

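The fingers straddle the large white spool, so I'll descend and grip.

>>> {"op": "drive_tool", "data": {
  "plan": [
    [-2,20,1,0,0,0,87],
    [-2,36,1,0,0,0,87],
    [-2,38,1,0,0,0,87],
    [-2,38,1,0,0,0,87],
    [-2,38,1,0,0,0,87]
  ],
  "newtons": 15
}}

```text
time: 14.5
position: [0.4453, -0.088, 0.0058]
tool_rot: [0.707, 0.0, 0.001, -0.707]
ft_force: [0.4, -0.2, 0.5]
grip_width: 0.0869
```

>>> {"op": "drive_tool", "data": {
  "plan": [
    [0,0,0,0,0,0,45],
    [0,0,0,0,0,0,45],
    [0,0,0,0,0,0,45],
    [0,0,0,0,0,0,45],
    [0,0,0,0,0,0,45],
    [0,0,0,0,0,0,45],
    [0,0,0,0,0,0,45]
  ],
  "newtons": 15
}}

```text
time: 15.2
position: [0.4444, -0.0876, 0.0047]
tool_rot: [-0.707, 0.0, -0.0, 0.707]
ft_force: [0.4, 0.2, 1.2]
grip_width: 0.0553
```

>>> {"op": "drive_tool", "data": {
  "plan": [
    [0,-30,0,0,0,0,45],
    [0,-70,0,0,0,0,45],
    [0,-80,0,0,0,0,45],
    [0,-80,0,0,0,0,45]
  ]
}}

```text
time: 15.6
position: [0.4455, -0.0881, 0.086]
tool_rot: [0.708, 0.001, 0.002, -0.706]
ft_force: [-0.2, -0.3, -1.4]
grip_width: 0.0554
```

Run:
```python
from h import *
go(550,183.5,70,5.65)
```

```text
t 15.6 pos [445.5 -88.1  86. ] row [104.3  15.9 271.7] [ 0.1 -5.7  0.2] dist 291.0 F [-0.23 -0.27 -1.4 ]
```

>>> {"op": "drive_tool", "data": {
  "plan": [
    [16,0,43,0,-2,0,45],
    [32,0,86,0,-4,0,45],
    [48,0,129,0,-5.6,0,45],
    [64,0,172,0,-5.6,0,45],
    [80,10,215,0,-5.6,0,45],
    [96,16,250,0,-5.6,0,45],
    [104,30,271,0,-5.6,0,45],
    [104,45,271,0,-5.6,0,45],
    [104,55,271,0,-5.6,0,45],
    [104,55,271,0,-5.6,0,45]
  ]
}}

```text
time: 16.6
position: [0.5462, 0.1828, 0.0268]
tool_rot: [0.706, 0.032, -0.036, -0.706]
ft_force: [0.1, 0.7, 0.0]
grip_width: 0.0557
```

Run:
```python
from h import *
cv2.imwrite('pics/s3.png',cv2.resize(camera('side')[110:230,190:340],None,fx=4,fy=4,interpolation=cv2.INTER_CUBIC))
for i in range(3):
  camera('side');go(550,183.5,9.7,5.65)
```

```text
t 16.7 pos [547.9 182.6  28.8] row [ 2.2 19.1  0.7] [ 0.  -0.2 -0.1] dist 19.0 F [-1.05  0.03  0.14]
t 16.75 pos [548.6 182.6  29.5] row [ 1.5 19.8  0.8] [ 0.  -0.2 -0. ] dist 20.0 F [ 0.03 -0.52 -0.2 ]
t 16.8 pos [548.9 182.6  29.9] row [ 1.2 20.2  0.8] [ 0.  -0.2  0. ] dist 20.0 F [-0.14 -0.02 -0.54]
```

View pics/s3.png

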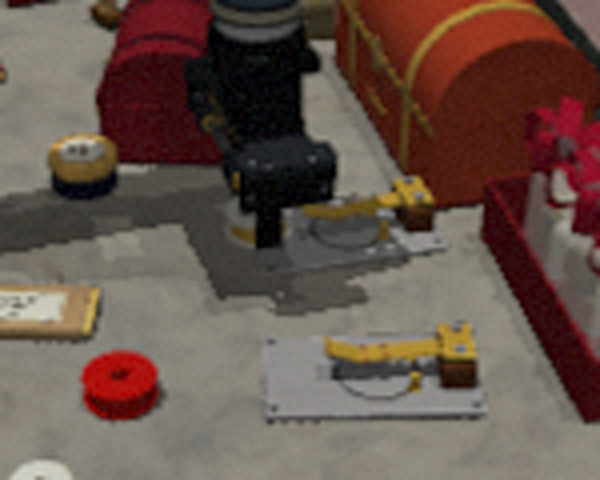

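The gripped spool sits in front of the mouth of A, in line with the leaf. I'll lower it onto the plate.

>>> {"op": "drive_tool", "data": {
  "plan": [
    [1,10,1,0,0,0,45],
    [1,16,1,0,0,0,45],
    [1,19,1,0,0,0,45],
    [1,19,1,0,0,0,45],
    [1,19,1,0,0,0,45]
  ]
}}

```text
time: 17.3
position: [0.5495, 0.1843, 0.0106]
tool_rot: [0.706, 0.034, -0.034, -0.706]
ft_force: [-0.6, 0.3, -0.1]
grip_width: 0.0555
```

>>> {"op": "drive_tool", "data": {
  "plan": [
    [0,1,0,0,0,0,45],
    [0,1,0,0,0,0,45],
    [0,1,0,0,0,0,45]
  ]
}}

```text
time: 17.6
position: [0.5496, 0.1844, 0.0098]
tool_rot: [-0.706, -0.034, 0.034, 0.706]
ft_force: [-0.4, 1.0, -0.1]
grip_width: 0.0554
```

Run:
```python
from h import *
camera('side');go(624.7,190.9,9.7,5.65)
```

```text
t 17.65 pos [549.6 184.3   9.8] row [75.4  0.1 -0.7] [-0.  -0.1  0. ] dist 75.0 F [-0.32  0.11  0.6 ]
```

>>> {"op": "drive_tool", "data": {
  "plan": [
    [8,0,0,0,0,0,45],
    [16,0,0,0,0,0,45],
    [24,0,0,0,0,0,45],
    [32,0,0,0,0,0,45],
    [40,0,-0.5,0,0,0,45],
    [40,0,-0.5,0,0,0,45],
    [40,0,-0.5,0,0,0,45]
  ]
}}

```text
time: 18.35
position: [0.5879, 0.1877, 0.0097]
tool_rot: [0.706, 0.033, -0.036, -0.706]
ft_force: [-4.7, -0.1, 4.8]
grip_width: 0.0553
```

>>> {"op": "drive_tool", "data": {
  "plan": [
    [6,0,0,0,0,0,45],
    [12,0,0,0,0,0,45],
    [18,0,0,0,0,0,45],
    [18,0,0,0,0,0,45],
    [18,0,0,0,0,0,45]
  ]
}}

```text
time: 18.85
position: [0.6066, 0.1894, 0.0097]
tool_rot: [0.706, 0.034, -0.035, -0.706]
ft_force: [-5.0, -0.8, 4.8]
grip_width: 0.0556
```

>>> {"op": "drive_tool", "data": {
  "plan": [
    [4,0,0,0,0,0,45],
    [8,0,0,0,0,0,45],
    [10,0,0,0,0,0,45],
    [10,0,0,0,0,0,45],
    [10,0,0,0,0,0,45]
  ]
}}

```text
time: 19.35
position: [0.6155, 0.1903, 0.0097]
tool_rot: [0.706, 0.033, -0.036, -0.706]
ft_force: [-6.6, -0.2, 6.0]
grip_width: 0.0552
```

Run:
```python
from h import *
camera('side');go(624.7,190.9,9.7,5.65)
```

```text
t 19.4 pos [615.6 190.3   9.7] row [ 9.1 -0.  -0.3] [ 0.  -0.1 -0.2] dist 9.0 F [-6.51 -1.9   5.37]
```

>>> {"op": "drive_tool", "data": {
  "plan": [
    [3,0,0,0,0,0,45],
    [5,0,0,0,0,0,45],
    [5,0,0,0,0,0,45],
    [5,0,0,0,0,0,45]
  ],
  "newtons": 25
}}

```text
time: 19.8
position: [0.6204, 0.1908, 0.0097]
tool_rot: [0.706, 0.033, -0.036, -0.706]
ft_force: [-6.6, -0.9, 6.6]
grip_width: 0.0558
```

>>> {"op": "drive_tool", "data": {
  "plan": [
    [2,0,0,0,0,0,45],
    [2,0,0,0,0,0,45],
    [2,0,0,0,0,0,45]
  ]
}}

```text
time: 20.1
position: [0.6223, 0.191, 0.0097]
tool_rot: [0.706, 0.033, -0.036, -0.706]
ft_force: [-6.6, -1.0, 7.0]
grip_width: 0.0556
```

>>> {"op": "drive_tool", "data": {
  "plan": [
    [2,0,0,0,0,0,45],
    [2,0,0,0,0,0,45],
    [2,0,0,0,0,0,45]
  ]
}}

```text
time: 20.4
position: [0.6243, 0.1912, 0.0097]
tool_rot: [0.706, 0.033, -0.036, -0.706]
ft_force: [-6.4, -1.1, 6.6]
grip_width: 0.0553
```

>>> {"op": "drive_tool", "data": {
  "plan": [
    [1.5,0,0,0,0,0,45],
    [1.5,0,0,0,0,0,45],
    [1.5,0,0,0,0,0,45]
  ]
}}

```text
time: 20.7
position: [0.6247, 0.1913, 0.0097]
tool_rot: [0.706, 0.032, -0.037, -0.706]
ft_force: [-8.3, -0.4, 8.4]
grip_width: 0.0551
```

>>> {"op": "drive_tool", "data": {
  "plan": [
    [1.5,0,0,0,0,0,45],
    [1.5,0,0,0,0,0,45],
    [1.5,0,0,0,0,0,45]
  ]
}}

```text
time: 21.0
position: [0.6247, 0.1913, 0.0097]
tool_rot: [0.707, 0.031, -0.038, -0.706]
ft_force: [-9.8, -1.0, 9.2]
grip_width: 0.0552
```

The tool stopped dead at x 624.7 mm, exactly where the seat was measured, and the force rose, so the spool is at the pins. I'll back the push off by a millimetre and release.

>>> {"op": "drive_tool", "data": {
  "plan": [
    [-1,0,0,0,0,0,45],
    [-1,0,0,0,0,0,66],
    [-1,0,0,0,0,0,66],
    [-1,0,0,0,0,0,66],
    [-1,0,0,0,0,0,66]
  ]
}}

```text
time: 21.5
position: [0.6293, 0.1915, 0.0096]
tool_rot: [-0.706, -0.035, 0.034, 0.706]
ft_force: [0.1, -0.0, -0.1]
grip_width: 0.0656
```

Run:
```python
from h import *
im=camera('side')
cv2.imwrite('pics/s4.png',cv2.resize(im[120:210,220:340],None,fx=6,fy=6,interpolation=cv2.INTER_CUBIC))
c,s=np.cos(np.radians(5.65)),np.sin(np.radians(5.65))
go(624.7-50*c,190.9-50*s,12,5.65)
```

```text
t 21.55 pos [629.  191.5   9.6] row [-54.4  -2.5  -0.3] [-0.  -0.1  0.1] dist 54.0 F [ 0.17 -0.21 -0.08]
```

View pics/s4.png

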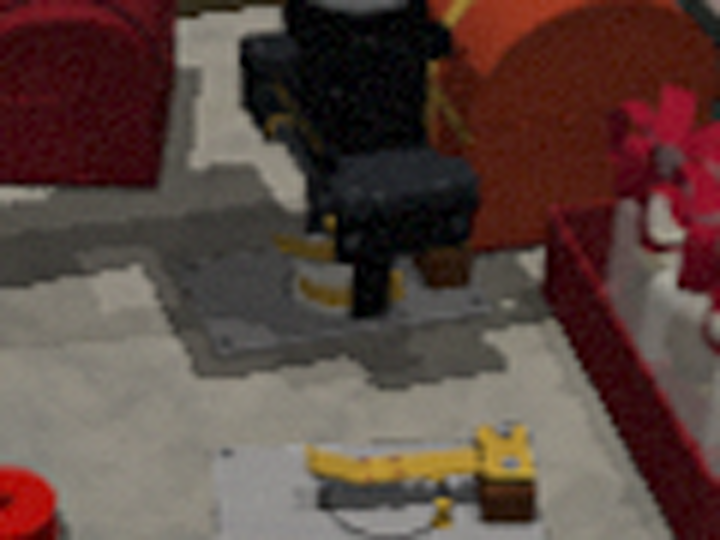

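The spool is flat under the leaf. I'll withdraw straight up and then back to check.

>>> {"op": "drive_tool", "data": {
  "plan": [
    [-4,-10,0,0,0,0,70],
    [-4,-40,0,0,0,0,70],
    [-4,-85,0,0,0,0,70],
    [-30,-120,0,0,0,0,70],
    [-80,-150,0,0,0,0,70],
    [-130,-150,0,0,0,0,70],
    [-180,-150,0,0,0,0,70],
    [-180,-150,0,0,0,0,70],
    [-180,-150,0,0,0,0,70]
  ]
}}

```text
time: 22.45
position: [0.4471, 0.1741, 0.1605]
tool_rot: [0.706, 0.034, -0.035, -0.706]
ft_force: [0.1, -0.4, 0.7]
grip_width: 0.0701
```

Run:
```python
from h import *
t=camera('top'); s=camera('side')
a=cv2.resize(t[100:190,140:260],None,fx=6,fy=6,interpolation=cv2.INTER_CUBIC)[:, :400]
b=cv2.resize(s[130:220,235:335],None,fx=6,fy=6,interpolation=cv2.INTER_CUBIC)[:,:400]
b=cv2.resize(s[140:190,240:320],None,fx=5,fy=10.8,interpolation=cv2.INTER_CUBIC)
cv2.imwrite('pics/f1.png',np.hstack([a,b]))
c,s_=np.cos(np.radians(5.65)),np.sin(np.radians(5.65))
for cam in('top','side'):
  for m in mark_of(cam,'spool'):
    p=at_z(cam,m['location'],.005)*1000
    print(cam,round(m['conf'],2),np.round(m['location'],1),p.round(1),'err',(p[:2]-[624.7,190.9]).round(1))
print('expected top px of spool top centre',proj('top',[.6247,.1909,.025]),'side',proj('side',[.6247,.1909,.025]))
go(624.7-60*c,190.9-60*s_,60,5.65)
```

```text
top 0.82 [236.5 236.5] [408.1  14.4   5. ] err [-216.6 -176.5]
top 0.75 [270.7 261.6] [356.2 -81.6   5. ] err [-268.5 -272.5]
top 0.58 [185.7 148.9] [623.4 183.4   5. ] err [-1.3 -7.5]
top 0.49 [368.1 229.2] [ 473.3 -321.9    5. ] err [-151.4 -512.8]
side 0.78 [219.1 206.4] [413.4  18.8   5. ] err [-211.3 -172.1]
side 0.43 [273.4 164.1] [622.4 211.1   5. ] err [-2.3 20.2]
side 0.21 [282.5 200. ] [605.4  12.8   5. ] err [ -19.3 -178.1]
expected top px of spool top centre [182.0009953 145.9057288] side [275.55386215 162.28068753]
t 22.65 pos [451.7 174.3 160.1] row [113.5 100.5  -0.2] [-0.  -0.1  0.2] dist 152.0 F [-0.53 -0.9   0.48]
```

View pics/f1.png

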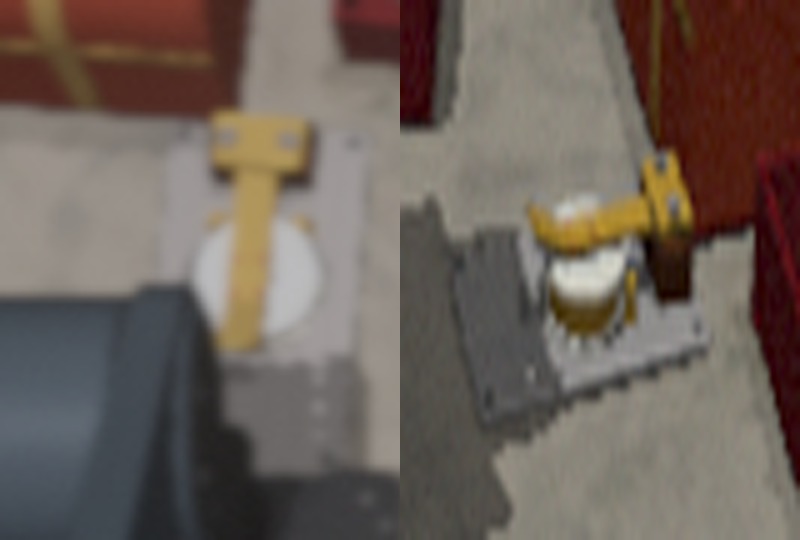

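The spool lies flat under the leaf, very near both pins. To be sure it bears on both, I'll push from behind with two fingers straddling the leaf.

>>> {"op": "drive_tool", "data": {
  "plan": [
    [40,0,0,0,0,0,32],
    [80,20,0,0,0,0,32],
    [113,50,0,0,0,0,32],
    [113,90,0,0,0,0,32],
    [113,100,0,0,0,0,32],
    [113,100,0,0,0,0,32],
    [113,100,0,0,0,0,32],
    [113,100,0,0,0,0,32]
  ]
}}

```text
time: 23.45
position: [0.5626, 0.1853, 0.0615]
tool_rot: [-0.706, -0.035, 0.033, 0.706]
ft_force: [0.2, 0.4, -0.2]
grip_width: 0.0323
```

Run:
```python
from h import *
c,s=np.cos(np.radians(5.65)),np.sin(np.radians(5.65))
for i in range(2): camera('side'); go(624.7-60*c,190.9-60*s,10,5.65)
```

```text
t 23.5 pos [562.6 185.3  61.7] row [ 2.2 51.7 -0.5] [-0.  -0.1  0.2] dist 52.0 F [-0.4   0.18  0.28]
t 23.55 pos [562.5 185.3  61.6] row [ 2.3 51.6 -0.5] [-0.  -0.1  0.2] dist 52.0 F [0.15 0.32 0.5 ]
```

>>> {"op": "drive_tool", "data": {
  "plan": [
    [2,25,0,0,0,0,32],
    [2,45,0,0,0,0,32],
    [2,51,0,0,0,0,32],
    [2,51,0,0,0,0,32],
    [10,51,0,0,0,0,32],
    [18,51,0,0,0,0,32],
    [24,51,0,0,0,0,32],
    [24,51,0,0,0,0,32],
    [24,51,0,0,0,0,32]
  ]
}}

```text
time: 24.45
position: [0.5857, 0.1873, 0.0089]
tool_rot: [-0.706, -0.034, 0.034, 0.706]
ft_force: [-0.4, -0.2, -0.1]
grip_width: 0.0319
```

>>> {"op": "drive_tool", "data": {
  "plan": [
    [2,0,0,0,0,0,32],
    [2,0,0,0,0,0,32],
    [2,0,0,0,0,0,32]
  ]
}}

```text
time: 24.75
position: [0.5873, 0.1875, 0.0086]
tool_rot: [0.706, 0.034, -0.034, -0.706]
ft_force: [-0.3, -0.7, -0.0]
grip_width: 0.032
```

>>> {"op": "drive_tool", "data": {
  "plan": [
    [2,0,0,0,0,0,32],
    [2,0,0,0,0,0,32],
    [2,0,0,0,0,0,32]
  ]
}}

```text
time: 25.05
position: [0.5895, 0.1877, 0.0086]
tool_rot: [0.706, 0.034, -0.034, -0.706]
ft_force: [0.6, -0.3, 0.0]
grip_width: 0.0319
```

Run:
```python
from h import *
c,s=np.cos(np.radians(5.65)),np.sin(np.radians(5.65))
camera('side'); go(624.7-33.1*c,190.9-33.1*s,10,5.65)
```

```text
t 25.1 pos [589.4 187.7   8.6] row [ 2.3 -1.4 -0.3] [ 0.  -0.1 -0. ] dist 3.0 F [-0.03 -0.45 -0.02]
```

>>> {"op": "drive_tool", "data": {
  "plan": [
    [1.5,0,0,0,0,0,32],
    [1.5,0,0,0,0,0,32],
    [1.5,0,0,0,0,0,32]
  ]
}}

```text
time: 25.4
position: [0.591, 0.1879, 0.0087]
tool_rot: [-0.706, -0.034, 0.034, 0.706]
ft_force: [-0.6, 0.1, -0.0]
grip_width: 0.0318
```

>>> {"op": "drive_tool", "data": {
  "plan": [
    [1.5,0,0,0,0,0,32],
    [1.5,0,0,0,0,0,32],
    [1.5,0,0,0,0,0,32]
  ]
}}

```text
time: 25.7
position: [0.5925, 0.188, 0.0087]
tool_rot: [-0.706, -0.034, 0.034, 0.706]
ft_force: [0.1, 0.7, -0.2]
grip_width: 0.0319
```

>>> {"op": "drive_tool", "data": {
  "plan": [
    [1,0,0,0,0,0,32],
    [1,0,0,0,0,0,32],
    [1,0,0,0,0,0,32]
  ]
}}

```text
time: 26.0
position: [0.5933, 0.1881, 0.0086]
tool_rot: [0.706, 0.034, -0.034, -0.706]
ft_force: [-1.4, 0.1, -0.7]
grip_width: 0.0319
```

Contact may be starting, so I'll keep pushing gently.

>>> {"op": "drive_tool", "data": {
  "plan": [
    [1,0,0,0,0,0,32],
    [1,0,0,0,0,0,32],
    [1,0,0,0,0,0,32]
  ]
}}

```text
time: 26.3
position: [0.5936, 0.1881, 0.0085]
tool_rot: [0.706, 0.034, -0.035, -0.706]
ft_force: [-1.8, -0.7, 0.7]
grip_width: 0.0322
```

>>> {"op": "drive_tool", "data": {
  "plan": [
    [1,0,0,0,0,0,32],
    [1,0,0,0,0,0,32],
    [1,0,0,0,0,0,32]
  ]
}}

```text
time: 26.6
position: [0.5938, 0.1882, 0.0084]
tool_rot: [0.706, 0.033, -0.035, -0.706]
ft_force: [-6.1, -1.0, 1.9]
grip_width: 0.0318
```

>>> {"op": "drive_tool", "data": {
  "plan": [
    [1,0,0,0,0,0,32],
    [1,0,0,0,0,0,32],
    [1,0,0,0,0,0,32]
  ]
}}

```text
time: 26.9
position: [0.5939, 0.1882, 0.0083]
tool_rot: [0.706, 0.032, -0.036, -0.706]
ft_force: [-7.1, -1.0, 3.6]
grip_width: 0.0323
```

>>> {"op": "drive_tool", "data": {
  "plan": [
    [2,0,0,0,0,0,32],
    [2,0,0,0,0,0,32],
    [2,0,0,0,0,0,32]
  ]
}}

```text
time: 27.2
position: [0.594, 0.1883, 0.0082]
tool_rot: [0.707, 0.031, -0.038, -0.706]
ft_force: [-9.5, -0.4, 5.9]
grip_width: 0.0318
```

>>> {"op": "drive_tool", "data": {
  "plan": [
    [2,0,0,0,0,0,32],
    [2,0,0,0,0,0,32],
    [2,0,0,0,0,0,32]
  ]
}}

```text
time: 27.5
position: [0.5942, 0.1883, 0.0081]
tool_rot: [0.707, 0.03, -0.039, -0.706]
ft_force: [-11.7, -0.5, 7.5]
grip_width: 0.032
```

It holds 12 N without moving, so it is seated. I'll back off and withdraw to the right for a clear look.

>>> {"op": "drive_tool", "data": {
  "plan": [
    [-15,0,0,0,0,0,32],
    [-35,0,0,0,0,0,32],
    [-40,-40,0,0,0,0,32],
    [-60,-90,-20,0,0,0,32],
    [-80,-140,-60,0,0,0,32],
    [-80,-150,-110,0,0,0,32],
    [-80,-150,-160,0,0,0,32],
    [-80,-150,-210,0,0,0,32],
    [-80,-150,-260,0,0,0,32],
    [-80,-150,-260,0,0,0,32]
  ]
}}

```text
time: 28.5
position: [0.5493, -0.0834, 0.1599]
tool_rot: [0.708, 0.036, -0.03, -0.705]
ft_force: [-0.1, 1.0, -0.6]
grip_width: 0.0317
```

Run:
```python
from h import *
t=camera('top'); s=camera('side'); cv2.imwrite('pics/top9.png',t)
def circ(cam,off,img,col):
    a=np.linspace(0,2*np.pi,60); y=np.radians(5.65)
    for k in a:
        p=proj(cam,[.6247+off[0]+.0285*np.cos(k),.1909+off[1]+.0285*np.sin(k),.025])
        cv2.circle(img,tuple(np.round(p*6-O).astype(int)),1,col,-1)
O=np.array([145,100])*6
a=cv2.resize(t[100:190,145:210],None,fx=6,fy=6,interpolation=cv2.INTER_CUBIC); circ('top',(0,0),a,(0,0,255))
O=np.array([245,135])*6
b=cv2.resize(s[135:225,245:312],None,fx=6,fy=6,interpolation=cv2.INTER_CUBIC); circ('side',(0,0),b,(0,0,255))
cv2.imwrite('pics/f2.png',np.hstack([a,b]))
o=cv2.imread('pics/top0.png').astype(int); d=np.abs(t.astype(int)-o).max(2); print([ (d[r:r+24,c:c+32]>45).sum() for r,c in((0,0),)])
n=cv2.connectedComponentsWithStats((cv2.medianBlur(d.astype(np.uint8),3)>40).astype(np.uint8))[2][1:]; print(n[n[:,4]>15])
```

```text
[np.int64(0)]
[[  265   106    45    24   482]
 [   50   121   285   263 36457]
 [  172   136     8    18   101]
 [  183   136    12    24   209]
 [    0   199    57    73  2917]
 [  196   292    55    21   305]
 [  200   298    43    18   242]
 [  166   333    38    22   468]
 [  215   338    49    30   722]]
```

View pics/f2.png

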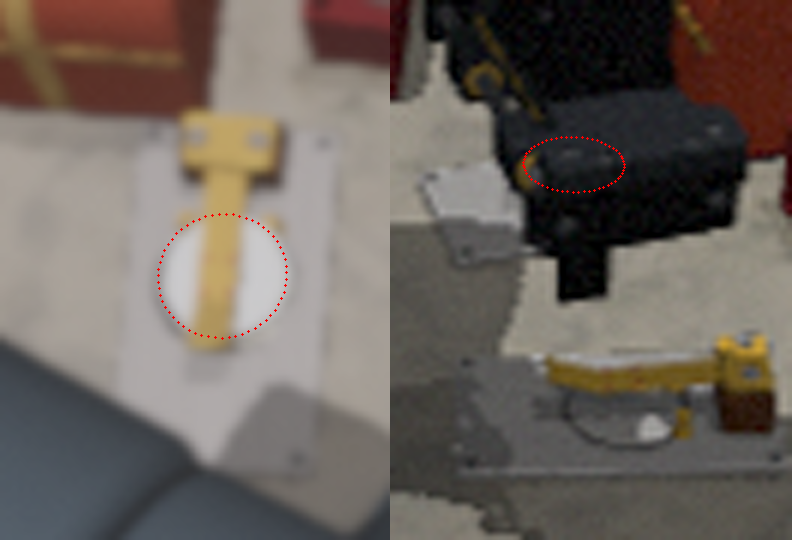

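View pics/top9.png

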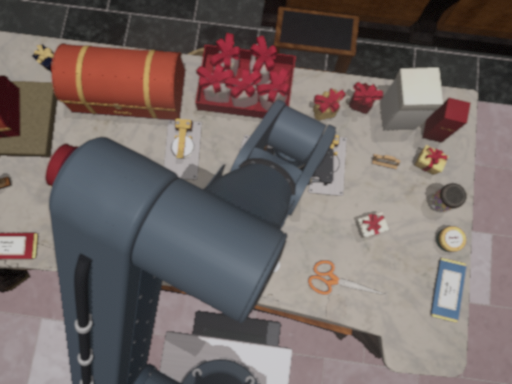

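The predicted seat circle lies exactly on the spool in the top view. The spool reaches both pins, and the arm is clear at z 160 mm with almost no force. Handing in.

```bash
python3 -c "
from rig import *
hand_in()"
```

```text
the job is handed in; nothing more can be done
```

The large white ribbon spool is on the left dispenser (A), under the stiffest brake finger, and the job is handed in (28.5 s on the robot clock at the last move).

**Finger test:** I pressed the fingers from left to right, each until the force rose sharply at its stop. I pressed a little nearer the clamp than the tip point, so the readings run high, but the order is clear.

| Finger | Force on reaching the stop | Highest force applied |
|---|---|---|
| A (left) | about 7 N | 10.6 N |
| B (middle) | about 1 N | 13 N |
| C (right) | about 4 N | 9 N |

**Seating the spool:** I laid it on A's plate, slid it in under the finger until it stopped at the measured seat, and let go. I then pushed it from behind with two fingers either side of the leaf, and at 12 N it no longer moved.

**Last checks:**
- **Position:** in the final top picture the predicted seat outline lies on the spool, at both pins.
- **Flatness:** an earlier side picture shows the spool flat under the leaf. In the last side picture the gripper hid it, so flatness was not seen again after the final push.
- **Tool and surroundings:** the tool ended 160 mm up with about 1 N on it, which is within sensor noise. What the arm did not hide in the final top picture looks unmoved; the tin, the red spool and the small white spool were hidden in it.
- **Disagreement:** just before the final push, the spool detector put the spool 7 mm (top view) and 20 mm (side view) off the seat sideways. I relied on the contact force and the outline instead.

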